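# Load the relay test set and hold its test switch

### The arm

A 6-joint arm with a two-finger parallel gripper is mounted at the origin on the work surface. World frame = base frame: x ahead of the robot, y to its left, z up, the work surface at z = 0. Lengths are in m, angles in degrees, forces in N, time in s.
With the tool pointing down it reaches from about 0.25 to 0.725 m from the base axis. Payload 9.7 kg.
Tool frame: the origin (TCP) lies midway between the tips of the shut fingers; the grasp point (between the pads) lies 19 mm behind it; x points along the fingers, y is the direction in which the jaws open and shut, and the axes are right-handed (so a half turn about x gives the same grasp; the last joint's range is limited). The gripper opens to 85 mm and grips with 20 to 120 N. Pads are 22 mm wide; open, the fingers measure 114 mm over their backs; the gripper's body (76 mm by 85 mm) begins 54 mm behind the grasp point. The pads swing forward as they close: fully open they stand 13 mm farther back than shut.
Start: joints at [76.203, 4.979, 10.078, 95.1, 0, 90], TCP at [0.131, 0.534, 0.231] pointing down, gripper open.
Joint ranges: [-179.16, 179.16], [-48.56, 103.87], [-65.8, 70.77], [-126.05, 130.52], [-82.76, 87.17], [-180, 180]. Speed limits (degrees/s): [127.2, 127.2, 147.25, 180, 180, 180].

### API

Orientations are given as [roll, pitch, yaw] about the fixed x, y, z axes, in that order (R = Rz(yaw) Ry(pitch) Rx(roll)).
In Python, from workcell import bot, cams gives the robot as it stands.
- The arm moves only by the tool apply_moves, never from a script. Its argument "commands" is a list of rows, each a list of 5 numbers: the shift along the tool's x, y, z in m, then the turn about the tool's x in rad, then the opening, from -1 (shut) to 1 (fully open). In form: [[tx, ty, tz, roll, hand], ...]. A call has 1 to 12 rows; each row is the pose to reach, as a shift and turn from the pose measured when the call began, along the tool's axes at that moment; what a row does not reach only later rows make up. A row lasts 1/10 s, in which the tool goes at most 50 mm and 8.59 degrees, less where a joint would pass 70% of its speed; a pose out of reach is approached as far as the arm can. A call with a gripper value outside its range is refused whole. The fingers move at their own pace and stop on an object; "newtons" is the grip in N (left out, the last holds). Time passes only in rows, so rows that repeat a pose let the fingers close. It gives the time, the measured TCP pose, the force and the opening at its end, in the units of the state.
- bot.get_obs(): the state, without advancing time (a new reading comes with each control period).
- cams.camera(name): name is "scene" or "top" or "wrist"; returns a dict with "frame" (420x560x3 uint8, blue, green, red), "depth" (420x560 float32, m along the optical axis (not along the pixel's ray), 0 where there is no reading), "camera_matrix" (3x3 intrinsics, pixels), "D" ([k1, k2, p1, p2, k3] as OpenCV has them; the pictures are not rectified), "R" (3x3) and "t" (3): a world point X has camera coordinates R X + t; the wrist camera has in their place "mount" (4x4, takes a point from camera to tool coordinates, whose origin is the TCP and whose axes are the tool frame's). Camera axes: x right, y down, z forward; pixel columns grow to the right and rows downward; lengths in m; the calibration is good to about 2 mm. A picture is of the moment at which its call begins: read the wrist's pose just before it.
- bot.job_done(): hands the job in, once; it reports no verdict.
Trained networks look in the newest picture that a camera, given by its name, has taken for a name from the list of things; names that differ only in an ending like _2 or _b are one class to them, and where a whole thing is asked for, a point or a joint stands for the part that bears it (a point fixed in the world has none). Each returns a list of dicts, best first, with "confidence" (0 to 1); they miss things now and then, are a little off and sometimes report something else, mostly with a low value. They report only what shows in the picture. A call takes as long as a camera call. They do not tell look-alikes from the thing itself.
- cams.spot_in(name, camera): "rect" ([left, top, right, bottom] in pixels, round what is visible of it).
The state is a dict: "time": time; "q": joint angles; "qd": joint speeds; "joint_efforts": joint torques, N m; "ee_pos": TCP position; "tcp_rot": TCP orientation; "wrist_force": force on the tool from outside, world axes, zero at the start; "torque": the same for the moment, N m; "opening": finger opening in m.
Only numpy, scipy, OpenCV 4.12 (cv2) and the standard library are available. Lean on these libraries where they do the work, as an engineer would, in place of code of your own. Each camera call takes 0.05 s, during which the arm holds its last target. There are 200 camera calls.

### The job

Two plug-in relays are standing on the bench: stand each in one of the two empty cells of the relay test set, upright, pins down and fully home, lowering them in rather than dropping them. Only when both are in and let go, take the black handle of the spring-return test switch, turn it clockwise past its first two clicks to the third position (the red dot), and hold it there against its spring: the job finishes with you still holding it at the third position. Leave the relays already in the set, and everything else on the bench, where they are.

Things in the scene. Friction and masses are not known exactly. Their poses are not given: they have to be found in the camera images.
- relay_a_center (a point): white plug-in relay, 36 x 36 mm square, 68 mm tall, about 90 g: from below 11 mm of pins (22 mm across together), 9 mm black base, 48 mm white cover. The point is its centre, 34 mm above the pin tips; z up, x and y square to its sides. Starts standing on its pins on the bench, to be loaded.
- relay_b_center (a point): white plug-in relay, 36 x 36 mm square, 68 mm tall, about 90 g: from below 11 mm of pins (22 mm across together), 9 mm black base, 48 mm white cover. The point is its centre, 34 mm above the pin tips; z up, x and y square to its sides. Starts standing on its pins on the bench, to be loaded.
- relay_a: the same relay; its origin is at the pin tips, under its centre.
- relay_b: the same relay; its origin is at the pin tips, under its centre.
- tester: relay test set, fixed to the bench: grey box with blue cheeks, 236 mm deep (x), 280 mm wide (y), deck 58 mm above the bench. Origin on the bench under its middle; front faces its own -x, z up. Nest of four cells along the back of the deck, test switch at the front right. In front of the nest nothing on the deck rises over 10 mm but the switch, whose handle reaches 104 mm above the bench.
- nest (a point): middle of the black nest, at floor level, 74 mm above the bench; axes of the test set. The centres of the four cells lie at y = -75, -25, +25, +75 mm from it. A cell is 44 x 44 mm (4 mm play all round a relay), with a round well in its floor, 32 mm across, 16 mm deep, for the pins: home, the relay's black base rests on the floor and its centre is 97 mm above the bench.
- notch (a point): middle of the nest at the top of the grey dividers, 14 mm above the cell floors. Dividers are 6 mm thick; front and back of a cell are closed only at the corners, by flanges as high, leaving a notch 32 mm wide in the middle for fingers. Neighbouring relays stand 14 mm apart along the row, so let the fingers close front to back (along the set's x), where there is room.
- lamp_a_center (a point): amber ring light (34 mm across, lit) round the socket well of one empty cell; the point is its centre, in the middle of the cell on the cell floor, 74 mm above the bench. The axes are those of the test set. Which two cells are empty varies.
- lamp_b_center (a point): amber ring light (34 mm across, lit) round the socket well of one empty cell; the point is its centre, in the middle of the cell on the cell floor, 74 mm above the bench. The axes are those of the test set. Which two cells are empty varies.
- dial (a joint): turn of the test switch, rad, growing clockwise seen from above: 0 at rest (white dot), clicks at 0.436 (green dot), 0.873 (yellow) and 1.309 (the third, red dot); stop at 1.37. Let go, it springs back to 0 from anywhere. Turning it to the third takes up to about 0.32 N m, holding it there about 0.2 to 0.3.
- handle (a point): black bar handle of the test switch, 80 mm long (its x), 16 wide (y), 34 tall, turning about the vertical through its middle. The point is its centre, 87 mm above the bench (deck plate 24 mm lower), at x -55, y -75 mm of the set. A white line marks its +x end: at rest 37.5 degrees counter-clockwise of the set's +x, at the third position 37.5 degrees clockwise. Can be pinched across its sides from above, or pushed at an end.
- loaded_a_center (a point): relay of the same kind already in the test set, 36 x 36 mm square, 68 mm tall, about 90 g: from below 11 mm of pins (22 mm across together), 9 mm black base, 48 mm white cover. The point is its centre, 34 mm above the pin tips; z up, x and y square to its sides. Stays where it is; its cell is taken. Which two of the four cells are taken varies.
- loaded_b_center (a point): relay of the same kind already in the test set, 36 x 36 mm square, 68 mm tall, about 90 g: from below 11 mm of pins (22 mm across together), 9 mm black base, 48 mm white cover. The point is its centre, 34 mm above the pin tips; z up, x and y square to its sides. Stays where it is; its cell is taken. Which two of the four cells are taken varies.
- contactor: black contactor, 75 x 45 x 83 mm, to the left of the relays; origin under its middle. Not to be moved.
- drill: green and black cordless drill standing on its battery, 203 mm tall, to the right; origin under the battery. Not to be moved.
- pliers: pliers with yellow grips lying on the bench beyond the relays, 165 mm long; origin at the pivot on the bench. Not to be moved.
- screwdriver: red screwdriver lying between the robot and the test set; origin on the bench. Not to be moved.
- ferrules: small jar with a blue cap, 48 mm across, 55 mm tall, left of the relays; origin under its middle. Not to be moved.
- terminals: black terminal strip, 32 x 120 x 27 mm, lying between the robot and the relays; origin under its middle. Not to be moved.
Things that resemble listed ones, but are neither listed nor needed, are in the scene too. Leave any green look-alike of the relay_b alone.

How it is judged:
By the outcome, as a careful person would: the job done as asked, in the order asked, and still so for the second after the job is handed in, while the arm keeps its last pose, push and grip.
It also fails if it takes over 64 s, if anything falls off the work surface, if the arm or the gripper's body presses on something with over 40 N, if the wrist force passes 120 N, or if a joint passes its speed limit or range.

## Working session

There is one attempt and no reset: what is moved stays moved. The work goes in short steps, Python scripts to look and compute and a tool call to move; the robot and the scene stay as the last step left them, time stands still between calls to the robot, and variables do not carry over. Pictures are saved under pics/ and viewed, about 8 in all and at most 12, crops included, and the job is handed in when it is done.

Besides the shell and the picture viewer there is one more tool, called as name(argument=value, ...), one argument or row to a line, values as JSON. apply_moves: Moves the arm, as the interface text tells. Its arguments: {"type":"object","properties":{"commands":{"type":"array"},"newtons":{"type":"number"}},"required":["commands"]}

```bash
mkdir -p pics; ls; cat > h.py <<'E'
import numpy as np, cv2
from workcell import bot, cams
from scipy.spatial.transform import Rotation as Ro
def pose():
    o=bot.get_obs(); return np.array(o['ee_pos']),Ro.from_euler('xyz',o['tcp_rot'],degrees=True).as_matrix(),o
def shot(n):
    p,R,o=pose(); c=cams.camera(n)
    if n=='wrist':
        M=np.array(c['mount']); T=np.eye(4);T[:3,:3]=R;T[:3,3]=p; W=T@M
    else:
        W=np.eye(4);W[:3,:3]=np.array(c['R']).T;W[:3,3]=-np.array(c['R']).T@np.array(c['t'])
    c['W']=W; return c
def cloud(c):
    "world xyz per pixel"
    h,w=c['depth'].shape; K=np.array(c['camera_matrix']);D=np.array(c['D'])
    u,v=np.meshgrid(np.arange(w),np.arange(h))
    n=cv2.undistortPoints(np.stack([u,v],-1).reshape(-1,1,2).astype(float),K,D).reshape(h,w,2)
    P=np.dstack([n,np.ones((h,w))])*c['depth'][...,None]
    X=P@c['W'][:3,:3].T+c['W'][:3,3]; X[c['depth']<=0]=np.nan; return X
def onplane(c,uv,z):
    K=np.array(c['camera_matrix']);D=np.array(c['D'])
    n=cv2.undistortPoints(np.array(uv,float).reshape(-1,1,2),K,D).reshape(-1,2)
    d=np.c_[n,np.ones(len(n))]@c['W'][:3,:3].T; o=c['W'][:3,3]
    return o+d*((z-o[2])/d[:,2])[:,None]
def proj(c,X):
    Wi=np.linalg.inv(c['W']); return cv2.projectPoints(np.array(X,float).reshape(-1,3),cv2.Rodrigues(Wi[:3,:3])[0],Wi[:3,3],np.array(c['camera_matrix']),np.array(c['D']))[0].reshape(-1,2)
E
python3 - <<'E'
from h import *
print(pose()[2])
for n in ['top','scene']:
    c=shot(n); cv2.imwrite(f'pics/{n}1.png',c['frame']); X=cloud(c)
    print(n,c['W'].round(3).tolist())
    for k in ['relay_a','lamp_a_center','handle','tester','loaded_a_center','nest']:
        for r in cams.spot_in(k,n):
            l,t,rr,b=map(int,r['rect']); m=X[t:b+1,l:rr+1].reshape(-1,3)
            print(k,r['rect'],round(r['confidence'],2),np.nanmedian(m,0).round(3))
E
```

```text
pics
{'time': 0.0, 'q': array([ 7.62021042e+01,  5.01088625e+00,  1.00341544e+01,  9.50989467e+01,
       -3.20539548e-04,  8.99998049e+01]), 'qd': array([-0.04783438, -0.01456135, -0.01643289, -0.01902301,  0.0951503 ,
        0.01470056]), 'joint_efforts': array([ 2.81024717e-03, -5.20389998e+01,  4.64803648e+01,  1.60668843e-02,
        1.78811970e-04, -7.78051970e-07]), 'ee_pos': array([0.13112122, 0.53390792, 0.23058243]), 'tcp_rot': array([ -89.75751822,   89.92432073, -103.55521874]), 'wrist_force': array([ 0.01692914, -0.79102926, -1.05486487]), 'torque': array([0.01811324, 0.02123387, 0.02165227]), 'opening': 0.08552080421170832}
top [[0.016, -0.987, 0.16, 0.329], [-1.0, -0.017, -0.006, 0.027], [0.008, -0.16, -0.987, 1.095], [0.0, 0.0, 0.0, 1.0]]
relay_a [163.9, 153.4, 179.7, 173.3] 0.75 [0.615 0.295 0.064]
relay_a [324.2, 274.7, 405.6, 283.4] 0.74 [ 0.339 -0.193  0.014]
relay_a [171.4, 229.4, 191.6, 250.2] 0.56 [0.425 0.26  0.046]
relay_a [182.3, 190.3, 198.8, 207.3] 0.51 [0.525 0.242 0.065]
lamp_a_center [334.4, 140.1, 350.8, 150.7] 0.57 [ 0.666 -0.132  0.072]
lamp_a_cente
[... 391 characters left out ...]
016]
nest [251.2, 124.5, 377.8, 236.9] 0.93 [ 0.578 -0.062  0.058]
scene [[0.193, 0.645, -0.74, 1.434], [0.981, -0.115, 0.156, -0.184], [0.016, -0.756, -0.655, 0.905], [0.0, 0.0, 0.0, 1.0]]
relay_a [356.4, 192.1, 375.0, 220.7] 0.81 [0.533 0.248 0.031]
relay_a [386.3, 213.5, 404.3, 242.7] 0.63 [0.629 0.298 0.031]
relay_a [351.7, 171.8, 366.2, 195.1] 0.52 [0.435 0.26  0.039]
relay_a [422.1, 192.0, 440.8, 213.4] 0.33 [0.544 0.443 0.031]
tester [191.5, 189.9, 324.6, 292.3] 0.76 [ 0.638 -0.07   0.056]
tester [249.3, 220.0, 266.2, 250.4] 0.17 [ 0.658 -0.074  0.107]
loaded_a_center [265.5, 214.0, 286.7, 242.0] 0.82 [ 0.645 -0.028  0.104]
nest [192.7, 188.7, 326.0, 289.1] 0.76 [ 0.632 -0.065  0.056]
```

```bash
python3 - <<'E'
import cv2,numpy as np
a=cv2.imread('pics/top1.png')[100:330,80:460]; 
a=cv2.resize(a,(800,484),interpolation=cv2.INTER_CUBIC)
cv2.imwrite('pics/top_crop.png',a)
E
```

```text
(no output)
```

View pics/top_crop.png

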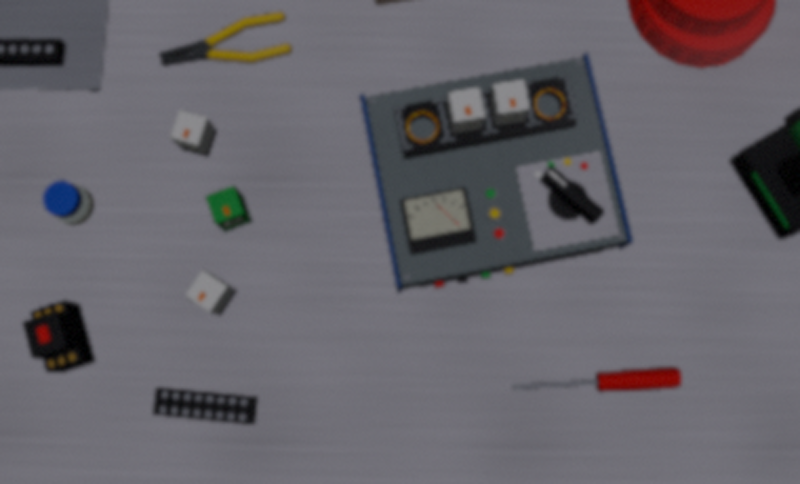

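The top view shows three relay-like things: white ones at px (172,162) and (180,239), and a green look-alike at (188,199), which stays. The amber rings mark the two outer cells as empty, at about px (280,160) and (341,149). The handle is at about (351,190). I'll start with the near white relay.

```bash
cat >> h.py <<'E'
def go(xyz,yaw=None,sym=180):
    "print the row for a world TCP goal; yaw = wanted world angle (deg) of tool y, modulo sym"
    p,R,o=pose(); s=R.T@(np.array(xyz)-p); roll=0.
    if yaw is not None:
        cur=np.degrees(np.arctan2(R[1,1],R[0,1])); d=(yaw-cur+sym/2)%sym-sym/2
        roll=-d if R[2,0]<0 else d
    print('row',s.round(4).tolist(),'roll rad',round(np.radians(roll),4),'q',np.round(o['q'],1),'t',round(o['time'],2))
def top(X,cen,z,r=.05,tol=.006):
    "footprint rectangle of surface at height z near cen"
    m=(abs(X[...,2]-z)<tol)&(np.hypot(X[...,0]-cen[0],X[...,1]-cen[1])<r)
    P=X[m][:,:2].astype(np.float32); print(len(P)); (c,s,a)=cv2.minAreaRect(P*1000); return np.array(c)/1000,s,a,np.median(X[m][:,2])
E
python3 - <<'E'
from h import *
c=shot('wrist'); M=np.array(c['mount']); print(M.round(3).tolist(), pose()[1].round(3).tolist())
c=shot('top'); X=cloud(c)
for cen in [(.425,.26),(.615,.295)]: print(top(X,cen,.066,.04,.012))
go((.40,.25,.25),None)
# tester pose: project model and compare later; rough
E
```

```text
[[0.0, -0.313, 0.95, -0.142], [1.0, 0.0, 0.0, 0.001], [-0.0, 0.95, 0.313, -0.082], [0.0, 0.0, 0.0, 1.0]] [[0.0, 0.238, 0.971], [0.0, 0.971, -0.238], [-1.0, 0.0, -0.0]]
228
(array([0.42772986, 0.26478433]), (36.75523376464844, 34.22286605834961), 58.19450759887695, np.float64(0.0670387787895117))
222
(array([0.62001923, 0.2960275 ]), (35.04729080200195, 37.12873840332031), 77.6302719116211, np.float64(0.06664117733609065))
row [-0.0187, -0.2119, 0.3288] roll rad 0.0 q [76.2  5.  10.1 95.1 -0.  90. ] t 0.8
```

```bash
python3 - <<'E'
from h import *
go((.428,.265,.20),58.2)
E
```

```text
row [0.0313, -0.1906, 0.3524] roll rad 0.3142 q [76.2  5.  10.1 95.1 -0.  90. ] t 0.8
```

apply_moves(
  commands=[
    [0.031,-0.19,0.352,0.314,1],
    [0.031,-0.19,0.352,0.314,1],
    [0.031,-0.19,0.352,0.314,1],
    [0.031,-0.19,0.352,0.314,1],
    [0.031,-0.19,0.352,0.314,1],
    [0.031,-0.19,0.352,0.314,1],
    [0.031,-0.19,0.352,0.314,1],
    [0.031,-0.19,0.352,0.314,1],
    [0.031,-0.19,0.352,0.314,1],
    [0.031,-0.19,0.352,0.314,1],
    [0.031,-0.19,0.352,0.314,1],
    [0.031,-0.19,0.352,0.314,1],
  ],
)

```text
time: 2.0
ee_pos: [0.4269, 0.2667, 0.2006]
tcp_rot: [91.5, 90.0, 59.8]
wrist_force: [-0.4, -0.4, -0.8]
opening: 0.0856
```

```bash
python3 - <<'E'
from h import *
c=shot('wrist'); cv2.imwrite('pics/w1.png',c['frame']); X=cloud(c)
r=top(X,(.428,.265),.066,.04,.008); print(r, pose()[0], proj(c,[[*r[0],.068]]))
go((*r[0],.029),r[2],90)
E
```

```text
1469
(array([0.42626276, 0.26763474]), (35.330039978027344, 36.304649353027344), 57.742801666259766, np.float64(0.066725827264699)) [0.42690406 0.26671794 0.20052697] [[280.65718209 199.91974453]]
row [0.1715, 0.0004, -0.001] roll rad 0.0103 q [32.  -2.  -0.4 91.5  0.  63.7] t 2.05
```

View pics/w1.png

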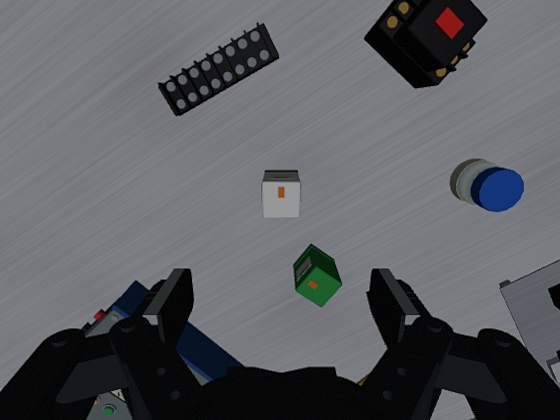

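The white relay is at px (281,194), and the measured rectangle centre projects onto it. The green look-alike at (317,275) is clear of the fingers. I'll descend and grip.

apply_moves(
  commands=[
    [0.05,0.0,-0.001,0.01,1],
    [0.1,0.0,-0.001,0.01,1],
    [0.14,0.0,-0.001,0.01,1],
    [0.165,0.0,-0.001,0.01,1],
    [0.178,0.0,-0.001,0.01,1],
    [0.178,0.0,-0.001,0.01,1],
    [0.178,0.0,-0.001,0.01,-1],
    [0.178,0.0,-0.001,0.01,-1],
    [0.178,0.0,-0.001,0.01,-1],
    [0.178,0.0,-0.001,0.01,-1],
    [0.178,0.0,-0.001,0.01,-1],
    [0.178,0.0,-0.001,0.01,-1],
  ],
  newtons=40,
)

```text
time: 3.25
ee_pos: [0.4267, 0.2677, 0.0238]
tcp_rot: [69.7, 89.9, 37.4]
wrist_force: [-0.3, -0.1, 6.3]
opening: 0.0358
```

apply_moves(
  commands=[
    [0,0,0,0,-1],
    [-0.02,0,0,0,-1],
    [-0.06,0,0,0,-1],
    [-0.11,0,0,0,-1],
    [-0.15,0,0,0,-1],
    [-0.18,0,0,0,-1],
    [-0.19,0,0,0,-1],
    [-0.19,0,0,0,-1],
  ],
)

```text
time: 4.05
ee_pos: [0.4268, 0.2677, 0.2146]
tcp_rot: [67.7, 89.8, 35.5]
wrist_force: [0.1, 0.3, -1.6]
opening: 0.0357
```

```bash
python3 - <<'E'
from h import *
print(pose()[0],pose()[2]['opening'],pose()[2]['wrist_force'])
c=shot('top'); X=cloud(c); cv2.imwrite('pics/top2.png',c['frame'])
for k in ['nest','lamp_a_center','loaded_a_center']:
    for r in cams.spot_in(k,'top'): print(k,r)
# loaded tops
for cen in [(.63,-.023),(.645,-.075)]: print(top(X,cen,.131,.035,.008))
m=(abs(X[...,2]-.058)<.008)&(X[...,0]>.4)&(X[...,0]<.75)&(X[...,1]<.12)&(X[...,1]>-.25)
m=m.astype(np.uint8); n,l,s,_=cv2.connectedComponentsWithStats(m); i=1+s[1:,4].argmax()
print('deck',cv2.minAreaRect(X[l==i][:,:2].astype(np.float32)*1000), s[i])
E
```

```text
[0.42683787 0.26765862 0.21455109] 0.035730934357396237 [ 0.0800514   0.32173777 -1.58932514]
nest {'rect': [249.5, 124.3, 378.2, 236.7], 'confidence': 0.81}
loaded_a_center {'rect': [289.8, 137.9, 308.4, 165.8], 'confidence': 0.64}
loaded_a_center {'rect': [336.3, 181.0, 365.8, 206.3], 'confidence': 0.54}
240
(array([ 0.6325293 , -0.02516669]), (36.98501205444336, 36.413108825683594), 13.031295776367188, np.float64(0.13007756486159922))
247
(array([ 0.64199683, -0.06744128]), (36.947471618652344, 52.75039291381836), 7.947132587432861, np.float64(0.130250545783813))
deck ((578.9038696289062, -64.13777160644531), (236.525390625, 282.3404541015625), 11.967528343200684) [ 251  125  130  113 7730]
```

```bash
python3 - <<'E'
from h import *
go((.622,.022,.235),12)
E
```

```text
row [-0.0234, -0.1026, 0.2966] roll rad 0.7986 q [32.1 -1.8  0.9 92.8  0.  64.3] t 4.25
```

apply_moves(
  commands=[
    [-0.023,-0.02,0.04,0.15,-1],
    [-0.023,-0.035,0.1,0.3,-1],
    [-0.023,-0.05,0.145,0.45,-1],
    [-0.023,-0.067,0.19,0.6,-1],
    [-0.023,-0.082,0.235,0.75,-1],
    [-0.023,-0.095,0.275,0.799,-1],
    [-0.023,-0.103,0.297,0.799,-1],
    [-0.023,-0.103,0.297,0.799,-1],
    [-0.023,-0.103,0.297,0.799,-1],
    [-0.023,-0.103,0.297,0.799,-1],
  ],
)

```text
time: 5.25
ee_pos: [0.6214, 0.0222, 0.234]
tcp_rot: [-101.2, 89.9, -179.1]
wrist_force: [-0.5, -0.1, -1.1]
opening: 0.0352
```

```bash
python3 - <<'E'
from h import *
c=shot('wrist'); X=cloud(c); print(pose()[0])
th=np.radians(12); 
r=[]
for cen in [(.633,-.025),(.643,-.075)]:
    try: r.append(top(X,cen,.131,.035,.006)); print(r[-1])
    except Exception as e: print(e)
im=c['frame'].copy()
R=lambda t: np.array([[np.cos(t),-np.sin(t)],[np.sin(t),np.cos(t)]])
for y in (.075,-.075):
    q=np.array([.579,-.064])+R(th)@[.06,y]; a=np.arange(0,6.3,.1)
    pts=np.c_[q[0]+.017*np.cos(a),q[1]+.017*np.sin(a),0*a+.074]
    uv=proj(c,pts); cv2.polylines(im,[uv.astype(np.int32)],True,(255,255,0),1); print(q)
hsv=cv2.cvtColor(c['frame'],cv2.COLOR_BGR2HSV); am=cv2.inRange(hsv,(10,120,80),(30,255,255))
n,l,s,ce=cv2.connectedComponentsWithStats(am)
for i in range(1,n):
    if s[i,4]>25: print(s[i],np.nanmedian(X[l==i],0).round(4), (lambda P:(P.min(0)+P.max(0))/2)(onplane(c,np.argwhere(l==i)[:,::-1],.074)).round(4))
cv2.imwrite('pics/w2.png',im)
# held relay: points between fingers
E
```

```text
[0.62148594 0.02242935 0.23446265]
0
(array([0., 0.]), (0.0, 0.0), 0.0, np.float64(nan))
0
(array([0., 0.]), (0.0, 0.0), 0.0, np.float64(nan))
[0.62209548 0.02183577]
[ 0.65328223 -0.12488637]
[418   0  16  53 651] [0.7334 0.2144 0.0115] [0.7109 0.1941 0.074 ]
[460   0  21  52 651] [0.7775 0.2242 0.0115] [0.7475 0.2024 0.074 ]
[ 441  166   55  108 2762] [0.8312 0.0312 0.0536] [0.8169 0.0316 0.074 ]
[ 490  166   56  109 2527] [0.8853 0.0441 0.0535] [0.8675 0.0419 0.074 ]
[264 174  37  36 309] [0.6215 0.023  0.0736] [0.6216 0.0241 0.074 ]
[176 239  10   9  79] [ 0.5237 -0.0607  0.0617] [ 0.5269 -0.0545  0.074 ]
[274 304  15  23 345] [0.6196 0.0296 0.2778] [ 0.6515 -0.1216  0.074 ]
  return _methods._mean(a, axis=axis, dtype=dtype,
  ret = ret.dtype.type(ret / rcount)
```

View pics/w2.png

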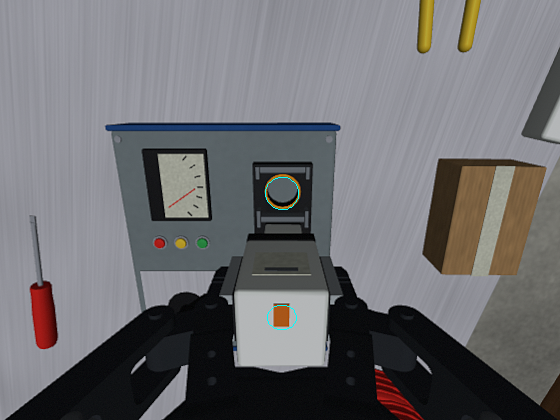

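The left lamp ring is at px (282,192), 1–2 mm from the prediction. I'll measure the held relay and the offset.

```bash
python3 - <<'E'
from h import *
c=shot('wrist'); X=cloud(c); p,R,o=pose()
m=(np.hypot(X[...,0]-p[0],X[...,1]-p[1])<.03)&(X[...,2]>.2); m[:,:200]=0;m[:,360:]=0;m[:225]=0
z=X[m][:,2]; print(np.percentile(z,[5,25,50,75,95]))
print(top(X,p[:2],np.percentile(z,75),.032,.004), p, np.degrees(np.arctan2(R[1,1],R[0,1])))
# nest edges: points at divider height
mm=(abs(X[...,2]-.088)<.003)&(np.hypot(X[...,0]-.622,X[...,1]-.023)<.045); P=X[mm][:,:2]*1000
print(mm.sum(),cv2.minAreaRect(P.astype(np.float32)))
go((.6216,.0239,.140),12)
E
```

```text
[0.24230235 0.27586399 0.27818904 0.31400097 0.32452579]
4637
(array([0.61811102, 0.0367199 ]), (52.841304779052734, 10.335289001464844), 11.970589637756348, np.float64(0.3143957390481473)) [0.62154855 0.02247417 0.23474548] 12.051555504511267
867 ((621.7685546875, 21.710973739624023), (51.55731964111328, 61.884883880615234), 11.651387214660645)
row [0.0947, 0.0004, -0.0014] roll rad 0.0009 q [ 2.1 15.4 22.4 97.  -0.  80. ] t 5.35
```

```bash
python3 - <<'E'
from h import *
c=shot('wrist'); X=cloud(c); p,R,o=pose()
m=(abs(X[...,2]-.278)<.003)&(np.hypot(X[...,0]-p[0],X[...,1]-p[1])<.035); m[:,:232]=0;m[:,330:]=0
rc=cv2.minAreaRect(X[m][:,:2].astype(np.float32)*1000); print(m.sum(),rc)
hsv=cv2.cvtColor(c['frame'],cv2.COLOR_BGR2HSV); am=cv2.inRange(hsv,(10,90,60),(32,255,255))
am[:165]=0;am[220:]=0;am[:,:250]=0;am[:,315:]=0
P=onplane(c,np.argwhere(am)[:,::-1],.074)[:,:2]
A=np.c_[2*P,np.ones(len(P))]; s=np.linalg.lstsq(A,(P**2).sum(1),rcond=None)[0]; print('ring',s[:2],np.sqrt(s[2]+s[:2]@s[:2]))
E
```

```text
7142 ((621.0349731445312, 22.485855102539062), (38.81620788574219, 37.631465911865234), 11.455656051635742)
ring [0.62159609 0.02417916] 0.017183675498277675
```

apply_moves(
  commands=[
    [0.03,0.0005,-0.0013,0,-1],
    [0.07,0.0005,-0.0013,0,-1],
    [0.095,0.0005,-0.0013,0,-1],
    [0.105,0.0005,-0.0013,0,-1],
    [0.112,0.0005,-0.0013,0,-1],
    [0.119,0.0005,-0.0013,0,-1],
    [0.125,0.0005,-0.0013,0,-1],
    [0.13,0.0005,-0.0013,0,-1],
    [0.134,0.0005,-0.0013,0,-1],
    [0.138,0.0005,-0.0013,0,-1],
    [0.141,0.0005,-0.0013,0,-1],
    [0.141,0.0005,-0.0013,0,-1],
  ],
)

```text
time: 6.6
ee_pos: [0.6216, 0.0238, 0.0934]
tcp_rot: [-93.7, 89.9, -171.7]
wrist_force: [-0.8, 0.1, -1.6]
opening: 0.0351
```

apply_moves(
  commands=[
    [0.002,0,0,0,-1],
    [0.004,0,0,0,-1],
    [0.005,0,0,0,-1],
    [0.006,0,0,0,-1],
    [0.006,0,0,0,-1],
  ],
)

```text
time: 7.1
ee_pos: [0.6215, 0.0238, 0.0873]
tcp_rot: [-94.9, 89.9, -172.9]
wrist_force: [-0.4, -0.5, -1.3]
opening: 0.0355
```

apply_moves(
  commands=[
    [0.001,0,0,0,-1],
    [0.002,0,0,0,-1],
    [0.003,0,0,0,-1],
  ],
)

```text
time: 7.4
ee_pos: [0.6217, 0.0238, 0.0868]
tcp_rot: [73.0, 90.0, -5.0]
wrist_force: [-10.3, -0.3, 20.7]
opening: 0.0356
```

apply_moves(
  commands=[
    [-0.0005,0,0,0,-1],
    [-0.0005,0,0,0,0.4],
    [-0.0005,0,0,0,0.4],
    [-0.0005,0,0,0,0.4],
    [-0.01,0,0,0,0.4],
    [-0.04,0,0,0,0.4],
    [-0.09,0,0,0,0.4],
    [-0.14,0,0,0,0.4],
    [-0.16,0,0,0,1],
    [-0.16,0,0,0,1],
  ],
)

```text
time: 8.4
ee_pos: [0.6226, 0.0239, 0.2515]
tcp_rot: [79.3, 89.6, 1.3]
wrist_force: [0.3, 0.2, 0.3]
opening: 0.0847
```

```bash
python3 - <<'E'
from h import *
c=shot('wrist'); X=cloud(c); print(pose()[0],pose()[2]['opening'])
cv2.imwrite('pics/w3.png',c['frame'])
print(top(X,(.6217,.0238),.131,.027,.01))
go((.619,.297,.22),77.6-90)
E
```

```text
[0.62220906 0.0237925  0.24881598] 0.08550281995906417
1585
(array([0.62103619, 0.02394063]), (35.72257995605469, 36.506343841552734), 11.276461601257324, np.float64(0.12970744113669885))
row [0.0288, 0.0538, -0.2679] roll rad 0.4267 q [ 2.2 15.7 24.3 98.4 -0.  80.1] t 8.45
```

View pics/w3.png

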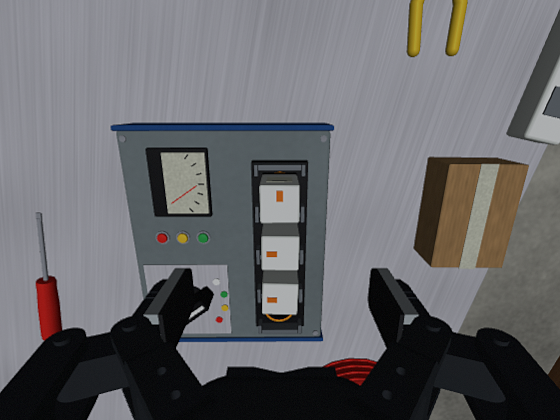

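The relay is home: its top is at 0.1297, the same as its neighbours, and it's square in the cell (px 279,200). Next is the far white relay.

apply_moves(
  commands=[
    [0,0.01,-0.05,0.15,1],
    [0,0.02,-0.1,0.3,1],
    [0.01,0.03,-0.15,0.427,1],
    [0.02,0.04,-0.2,0.427,1],
    [0.03,0.052,-0.25,0.427,1],
    [0.03,0.054,-0.27,0.427,1],
    [0.03,0.054,-0.27,0.427,1],
    [0.03,0.054,-0.27,0.427,1],
  ],
)

```text
time: 9.25
ee_pos: [0.6181, 0.2996, 0.2168]
tcp_rot: [58.2, 89.9, -44.1]
wrist_force: [0.3, -0.7, -0.0]
opening: 0.0856
```

```bash
python3 - <<'E'
from h import *
c=shot('wrist'); X=cloud(c); print(pose()[0],pose()[2]['tcp_rot'])
cv2.imwrite('pics/w4.png',c['frame'])
r=top(X,(.619,.298),.067,.035,.008); print(r, proj(c,[[*r[0],.068]]))
go((*r[0],.022),r[2],90)
E
```

```text
[0.61844511 0.29871399 0.21756183] [ 77.44189611  89.85323846 -24.95696149]
1311
(array([0.61870697, 0.29963885]), (36.16057586669922, 35.89358139038086), 75.12286376953125, np.float64(0.0667442426183874)) [[282.235477   195.51687725]]
row [0.1956, -0.0004, -0.0011] roll rad 0.0433 q [ 2.580e+01  2.490e+01  3.270e+01  9.770e+01 -1.000e-01  1.282e+02] t 9.3
```

View pics/w4.png

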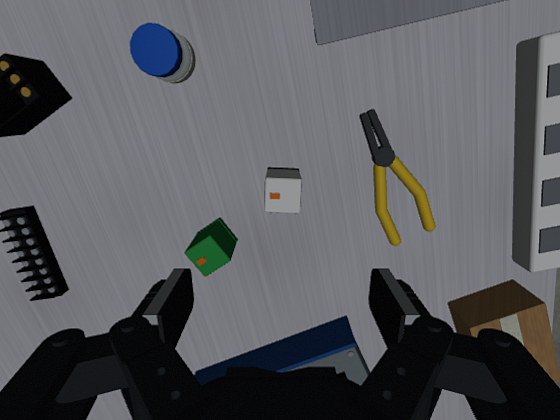

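apply_moves(
  commands=[
    [0.05,0.0,-0.001,0.043,1],
    [0.1,0.0,-0.001,0.043,1],
    [0.145,0.0,-0.001,0.043,1],
    [0.175,0.0,-0.001,0.043,1],
    [0.192,0.0,-0.001,0.043,1],
    [0.194,0.0,-0.001,0.043,1],
    [0.194,0.0,-0.001,0.043,-1],
    [0.194,0.0,-0.001,0.043,-1],
    [0.194,0.0,-0.001,0.043,-1],
    [0.194,0.0,-0.001,0.043,-1],
    [0.194,0.0,-0.001,0.043,-1],
    [0.194,0.0,-0.001,0.043,-1],
  ],
  newtons=40,
)

```text
time: 10.5
ee_pos: [0.6198, 0.2997, 0.0252]
tcp_rot: [100.5, 89.7, -4.3]
wrist_force: [0.5, -1.7, 5.4]
opening: 0.0355
```

apply_moves(
  commands=[
    [0,0,0,0,-1],
    [-0.02,0,0,0,-1],
    [-0.06,0,0,0,-1],
    [-0.11,0,0,0,-1],
    [-0.15,0,0,0,-1],
    [-0.19,0,0,0,-1],
    [-0.215,0,0,0,-1],
    [-0.215,0,0,0,-1],
  ],
)

```text
time: 11.3
ee_pos: [0.6197, 0.3003, 0.2449]
tcp_rot: [118.6, 89.4, 13.8]
wrist_force: [0.6, -0.3, -0.4]
opening: 0.0356
```

```bash
python3 - <<'E'
from h import *
print(pose()[2]['opening'])
go((.653,-.1225,.25),12)
E
```

```text
0.03564553918821322
row [-0.0058, 0.1406, 0.4001] roll rad -0.4687 q [ 2.590e+01  2.570e+01  3.680e+01  1.005e+02 -1.000e-01  1.308e+02] t 11.3
```

apply_moves(
  commands=[
    [-0.005,0.015,0.045,-0.15,-1],
    [-0.005,0.031,0.09,-0.3,-1],
    [-0.005,0.047,0.135,-0.469,-1],
    [-0.005,0.063,0.18,-0.469,-1],
    [-0.005,0.079,0.225,-0.469,-1],
    [-0.005,0.095,0.27,-0.469,-1],
    [-0.005,0.111,0.315,-0.469,-1],
    [-0.005,0.127,0.36,-0.469,-1],
    [-0.005,0.136,0.385,-0.469,-1],
    [-0.005,0.14,0.4,-0.469,-1],
    [-0.005,0.14,0.4,-0.469,-1],
    [-0.005,0.14,0.4,-0.469,-1],
  ],
)

```text
time: 12.5
ee_pos: [0.6524, -0.1214, 0.2487]
tcp_rot: [95.6, 89.4, 17.7]
wrist_force: [-0.4, 0.1, -0.3]
opening: 0.0358
```

```bash
cat > fit.py <<'E'
from h import *
c=shot('wrist'); X=cloud(c); p,R,o=pose(); print(p,np.degrees(np.arctan2(R[1,1],R[0,1])),o['opening'])
hsv=cv2.cvtColor(c['frame'],cv2.COLOR_BGR2HSV); am=cv2.inRange(hsv,(10,90,60),(32,255,255))
uv=np.argwhere(am)[:,::-1]; P=onplane(c,uv,.074)[:,:2]; zz=X[am>0][:,2]
k=(np.hypot(*(P-[.653,-.1225]).T)<.026)&(abs(zz-.074)<.012); P=P[k]
A=np.c_[2*P,np.ones(len(P))]; s=np.linalg.lstsq(A,(P**2).sum(1),rcond=None)[0]; print('ring',len(P),s[:2],np.sqrt(s[2]+s[:2]@s[:2]))
m=(np.hypot(X[...,0]-p[0],X[...,1]-p[1])<.035)&(abs(X[...,2]-p[2]-.043)<.008); m[:,:232]=0;m[:,330:]=0
z=np.median(X[m][:,2]); m&=abs(X[...,2]-z)<.003
print('held',cv2.minAreaRect(X[m][:,:2].astype(np.float32)*1000),z-p[2])
for d in [(.633,-.0255),(.642,-.0735)]:
    m=(np.hypot(X[...,0]-d[0],X[...,1]-d[1])<.027)&(abs(X[...,2]-.130)<.006)
    if m.sum()>50: print('loaded',m.sum(),cv2.minAreaRect(X[m][:,:2].astype(np.float32)*1000))
cv2.imwrite('pics/w5.png',c['frame'])
E
python3 fit.py
```

```text
[ 0.65242692 -0.12087385  0.2489257 ] 12.082256514422252 0.03550156182027139
ring 292 [ 0.65226455 -0.1244731 ] 0.017283143917174087
held ((651.2310180664062, -121.12110900878906), (39.278961181640625, 36.872135162353516), 14.03209114074707) 0.04124925081180855
loaded 2211 ((631.9888916015625, -24.101655960083008), (35.731407165527344, 35.888954162597656), 10.59603214263916)
loaded 1851 ((642.1288452148438, -73.68020629882812), (36.02952194213867, 36.143516540527344), 9.932168960571289)
```

View pics/w5.png

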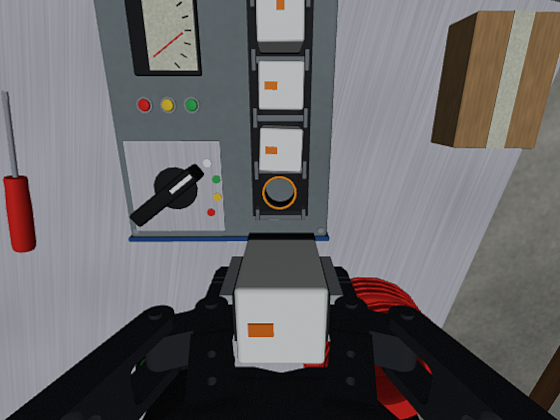

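The ring at px (279,193) is fully visible and about 3.4 mm further to the right of the tool. I'll correct for that while descending.

apply_moves(
  commands=[
    [0.03,0,0.0034,0,-1],
    [0.07,0,0.0034,0,-1],
    [0.105,0,0.0034,0,-1],
    [0.12,0,0.0034,0,-1],
    [0.125,0,0.0034,0,-1],
    [0.125,0,0.0034,0,-1],
  ],
)

```text
time: 13.15
ee_pos: [0.6547, -0.1231, 0.1248]
tcp_rot: [93.2, 89.4, 15.3]
wrist_force: [-0.2, 0.8, 0.1]
opening: 0.036
```

```bash
python3 - <<'E'
from h import *
print(pose()[0],pose()[1].round(3).tolist())
go((.6528,-.1243,.094),11.8)
E
```

```text
[ 0.65468468 -0.12314212  0.12479343] [[0.011, 0.978, 0.21], [0.003, 0.21, -0.978], [-1.0, 0.011, -0.001]]
row [0.0308, -0.0024, 0.0008] roll rad 0.0058 q [-10.8  19.7  15.6  85.3   0.3  67.1] t 13.15
```

apply_moves(
  commands=[
    [0.0,-0.0024,0.0008,0,-1],
    [0.005,-0.0024,0.0008,0,-1],
    [0.012,-0.0024,0.0008,0,-1],
    [0.019,-0.0024,0.0008,0,-1],
    [0.025,-0.0024,0.0008,0,-1],
    [0.03,-0.0024,0.0008,0,-1],
    [0.032,-0.0024,0.0008,0,-1],
    [0.032,-0.0024,0.0008,0,-1],
  ],
)

```text
time: 13.95
ee_pos: [0.6527, -0.1243, 0.0923]
tcp_rot: [94.9, 89.4, 17.0]
wrist_force: [-0.3, -0.4, -0.9]
opening: 0.0354
```

apply_moves(
  commands=[
    [0.002,0,0,0,-1],
    [0.003,0,0,0,-1],
    [0.004,0,0,0,-1],
  ],
)

```text
time: 14.25
ee_pos: [0.6528, -0.1243, 0.0884]
tcp_rot: [94.2, 89.4, 16.3]
wrist_force: [0.2, -0.1, 6.6]
opening: 0.0355
```

apply_moves(
  commands=[
    [0.001,0,0,0,-1],
    [0.001,0,0,0,-1],
  ],
)

```text
time: 14.45
ee_pos: [0.6528, -0.1243, 0.0883]
tcp_rot: [92.6, 89.4, 14.7]
wrist_force: [-2.5, 0.4, 5.8]
opening: 0.0357
```

apply_moves(
  commands=[
    [0,0,0,0,0.3],
    [0,0,0,0,0.4],
    [0,0,0,0,0.4],
    [-0.01,0,0,0,0.4],
    [-0.04,0,0,0,0.4],
    [-0.09,0,0,0,0.4],
    [-0.14,0,0,0,0.4],
    [-0.16,0,0,0,1],
    [-0.16,0,0,0,1],
  ],
)

```text
time: 15.35
ee_pos: [0.652, -0.125, 0.2535]
tcp_rot: [82.6, 89.0, 4.7]
wrist_force: [0.5, 0.4, -0.3]
opening: 0.085
```

```bash
python3 - <<'E'
from h import *
c=shot('wrist'); X=cloud(c); print(pose()[0],pose()[2]['opening'])
cv2.imwrite('pics/w6.png',c['frame'])
for d in [(.6217,.0238),(.633,-.0255),(.642,-.0735),(.6524,-.1243)]: print(top(X,d,.131,.027,.012))
th=np.radians(11.7);Rm=np.array([[np.cos(th),-np.sin(th)],[np.sin(th),np.cos(th)]])
nest=(np.array([.6216,.0242])+[.6523,-.1245])/2
h=nest+Rm@[-.115,-.075]; print('handle est',h,'via deck',np.array([.579,-.064])+Rm@[-.055,-.075])
m=(X[...,2]>.088)&(X[...,2]<.112)&(np.hypot(X[...,0]-h[0],X[...,1]-h[1])<.06)
print(m.sum(),cv2.minAreaRect(X[m][:,:2].astype(np.float32)*1000),np.nanpercentile(X[m][:,2],[10,50,90]))
uv=proj(c,[[*h,.104]]);print(uv)
E
```

```text
[ 0.65167039 -0.12491384  0.25057124] 0.08537294874441492
1872
(array([0.6225318 , 0.01778836]), (36.15126037597656, 24.940519332885742), 12.593721389770508, np.float64(0.12967040966934237))
2161
(array([ 0.63207715, -0.02413176]), (35.59011459350586, 35.77222442626953), 11.729329109191895, np.float64(0.12975672075005418))
1804
(array([ 0.64216919, -0.07365037]), (36.034088134765625, 36.089080810546875), 9.933377265930176, np.float64(0.129752794451854))
1595
(array([ 0.65247314, -0.12439235]), (35.74678039550781, 36.710426330566406), 11.188614845275879, np.float64(0.12966337459473098))
handle est [ 0.53954842 -0.14691225] via deck [ 0.54035179 -0.14859501]
1332 ((540.4136962890625, -146.187744140625), (79.86821746826172, 15.977640151977539), 49.691856384277344) [0.10075404 0.10266498 0.10374345]
[[161.08404762 194.03384518]]
```

View pics/w6.png

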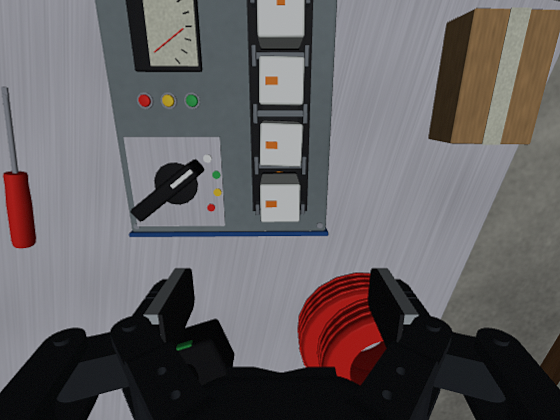

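All four relay tops are at 0.1297–0.1298 and square, so both loaded relays are home. The handle centre is (0.540, -0.146) with its bar at 49.7°. I'll use the jaw yaw of 139.7°, which leaves joint 6 enough room for the turn.

```bash
python3 - <<'E'
from h import *
go((.5404,-.1462,.17),139.7,360)
E
```

```text
row [0.0789, -0.1144, -0.0026] roll rad -2.2265 q [-11.   21.5  31.8  99.6   0.3  66.9] t 15.4
```

apply_moves(
  commands=[
    [0.0,-0.03,0,-0.148,1],
    [0.0,-0.06,0,-0.297,1],
    [0.01,-0.09,-0.002,-0.445,1],
    [0.02,-0.114,-0.002,-0.594,1],
    [0.03,-0.114,-0.002,-0.742,1],
    [0.04,-0.114,-0.002,-0.89,1],
    [0.05,-0.114,-0.002,-1.039,1],
    [0.06,-0.114,-0.002,-1.187,1],
    [0.07,-0.114,-0.002,-1.336,1],
    [0.078,-0.114,-0.002,-1.484,1],
    [0.078,-0.114,-0.002,-1.63,1],
    [0.078,-0.114,-0.002,-1.78,1],
  ],
)

```text
time: 16.6
ee_pos: [0.54, -0.1465, 0.1688]
tcp_rot: [-9.9, 89.3, 14.5]
wrist_force: [0.3, -0.4, -0.2]
opening: 0.0853
```

apply_moves(
  commands=[
    [0,0,0,-0.148,1],
    [0,0,0,-0.296,1],
    [0,0,0,-0.444,1],
    [0,0,0,-0.46,1],
    [0,0,0,-0.46,1],
  ],
)

```text
time: 17.1
ee_pos: [0.5395, -0.1463, 0.1678]
tcp_rot: [-32.0, 89.4, 18.6]
wrist_force: [0.0, 0.1, 0.1]
opening: 0.0855
```

```bash
cat > hd.py <<'E'
from h import *
c=shot('wrist'); X=cloud(c); p,R,o=pose(); print(p,R.round(3).tolist())
m=(X[...,2]>.094)&(X[...,2]<.11)&(np.hypot(X[...,0]-.5404,X[...,1]+.1462)<.06)
r=cv2.minAreaRect(X[m][:,:2].astype(np.float32)*1000); print(m.sum(),r,np.nanpercentile(X[m][:,2],[10,50,90]))
cv2.imwrite('pics/w7.png',c['frame']); print(proj(c,[[*(np.array(r[0])/1000),.104]]))
go((*(np.array(r[0])/1000),.076),139.5)
E
python3 hd.py
```

```text
[ 0.53961702 -0.1463602   0.16803584] [[0.01, -0.773, 0.635], [0.003, 0.635, 0.773], [-1.0, -0.006, 0.009]]
2302 ((540.1639404296875, -147.3042755126953), (79.6715087890625, 15.971344947814941), 49.81658935546875) [0.10114563 0.10266752 0.10361973]
[[277.84061939 225.10070927]]
row [0.092, -0.0005, -0.0012] roll rad 0.0192 q [-15.3   4.8   2.9  87.6   0.3 -65.9] t 17.15
```

apply_moves(
  commands=[
    [0.03,0,-0.0005,0.012,1],
    [0.06,0,-0.0005,0.012,1],
    [0.08,0,-0.0005,0.012,1],
    [0.09,0,-0.0005,0.012,1],
    [0.092,0,-0.0005,0.012,1],
    [0.092,0,-0.0005,0.012,-1],
    [0.092,0,-0.0005,0.012,-1],
    [0.092,0,-0.0005,0.012,-1],
    [0.092,0,-0.0005,0.012,-1],
    [0.092,0,-0.0005,0.012,-1],
    [0.092,0,-0.0005,0.012,-1],
    [0.092,0,-0.0005,0.012,-1],
  ],
  newtons=100,
)

```text
time: 18.35
ee_pos: [0.5416, -0.1474, 0.0771]
tcp_rot: [-43.8, 89.2, 6.0]
wrist_force: [4.8, -5.6, 2.1]
opening: 0.0142
```

```bash
python3 - <<'E'
from h import *
p,R,o=pose(); print(p,R.round(3).tolist(),o['opening'],o['wrist_force'],o['torque'])
go((.5402,-.1468,.076),49.5+90-75)
E
```

```text
[ 0.54159715 -0.14738576  0.0771003 ] [[0.014, -0.765, 0.644], [0.001, 0.645, 0.765], [-1.0, -0.009, 0.01]] 0.01415168515385759 [ 4.79827574 -5.61364163  2.12903439] [-0.6272827  -0.54437719 -0.09755148]
row [0.0011, 0.0015, -0.0005] roll rad 1.3154 q [-15.4   5.6  -6.3  77.4   0.3 -65.2] t 18.35
```

apply_moves(
  commands=[
    [0,0,0,0.12,-1],
    [0,0,0,0.24,-1],
    [0,0,0,0.36,-1],
    [0,0,0,0.48,-1],
    [0,0,0,0.6,-1],
    [0,0,0,0.72,-1],
    [0,0,0,0.84,-1],
    [0,0,0,0.96,-1],
    [0,0,0,1.08,-1],
    [0,0,0,1.2,-1],
    [0,0,0,1.28,-1],
    [0,0,0,1.315,-1],
  ],
)

```text
time: 19.55
ee_pos: [0.5419, -0.148, 0.0771]
tcp_rot: [25.7, 89.2, 0.0]
wrist_force: [1.9, -3.5, -3.3]
opening: 0.0144
```

```bash
cat > chk.py <<'E'
from h import *
p,R,o=pose(); print(p,'jaw',np.degrees(np.arctan2(R[1,1],R[0,1])),o['opening'],o['wrist_force'],o['torque'],o['q'].round(1),o['time'])
c=shot('wrist'); X=cloud(c); cv2.imwrite('pics/w8.png',c['frame'])
c=shot('scene'); cv2.imwrite('pics/s2.png',cv2.resize(c['frame'][150:330,150:390],(800,600),interpolation=cv2.INTER_CUBIC))
c=shot('top'); cv2.imwrite('pics/t3.png',c['frame'])
m=(X[...,2]>.094)&(X[...,2]<.108)&(np.hypot(X[...,0]-p[0],X[...,1]-p[1])<.05)
P=X[m][:,:2]; print(m.sum(),cv2.minAreaRect(P.astype(np.float32)*1000) if m.sum() else '')
E
python3 chk.py
```

```text
[ 0.54186902 -0.14801988  0.07713252] jaw 64.34955652353887 0.014397674093555475 [ 1.90770264 -3.45200573 -3.32803556] [-0.84414502 -0.26367132  0.26294688] [-15.4   5.6  -6.3  77.3   0.2  10.3] 19.55
6571 ((540.208984375, -144.90463256835938), (39.888858795166016, 79.52791595458984), 81.3897476196289)
```

View pics/w8.png

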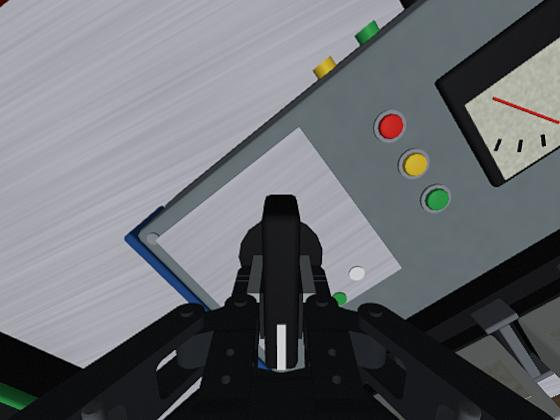

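The handle sits square in the jaws, with its bar vertical in the image and the red dot covered under its end. The jaw angles put the dial at 1.306–1.318 rad. I'll nudge it 0.01 further, let it settle and check.

apply_moves(
  commands=[
    [0,0,0,0.01,-1],
    [0,0,0,0.01,-1],
    [0,0,0,0.01,-1],
    [0,0,0,0.01,-1],
    [0,0,0,0.01,-1],
  ],
)

```text
time: 20.2
ee_pos: [0.5419, -0.1481, 0.0771]
tcp_rot: [25.8, 89.2, -0.2]
wrist_force: [1.4, -3.3, -2.4]
opening: 0.0143
```

```bash
python3 chk.py
```

```text
[ 0.54186837 -0.14806179  0.07712932] jaw 64.00883449671907 0.014258258168530075 [ 1.3877907  -3.26719102 -2.43546579] [-0.6361524  -0.19354598  0.27503394] [-15.4   5.6  -6.3  77.3   0.2  10.6] 20.2
6542 ((540.2598266601562, -144.96743774414062), (39.919105529785156, 79.35010528564453), 81.21893310546875)
```

View pics/s2.png

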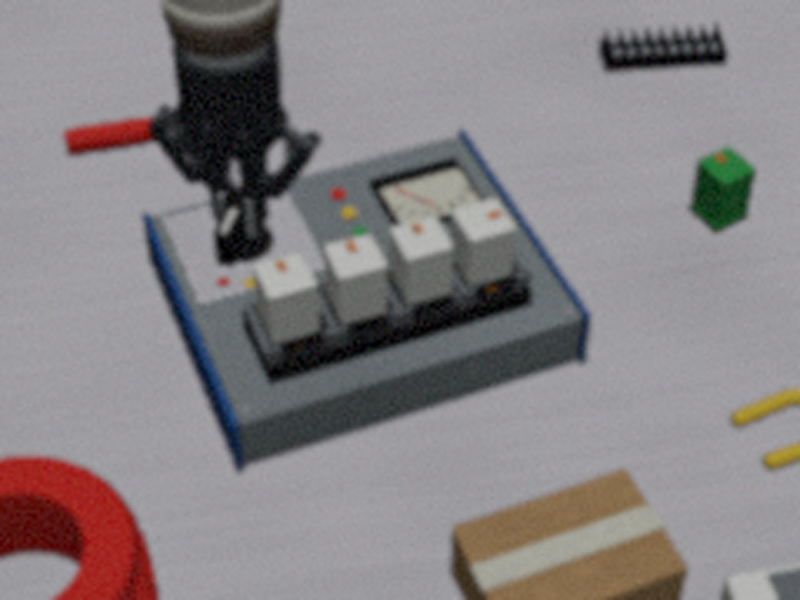

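The scene view shows all four relays upright and home, and the handle's white end pointing at the red dot (px 222,282). The holding torque is 0.275 N m, within the expected range, so I'm handing the job in.

```bash
python3 -c "
from workcell import bot
print(bot.job_done())"
```

```text
the job is handed in; nothing more can be done
None
```

Both white relays are in the two outer cells, and I handed the job in with the gripper still holding the test switch at the third position. It took about 20 s of the 64 s allowed.

- **Relays:** I lowered each one in until it touched the cell floor, then let go. With both in, all four relay tops measured 0.1297–0.1298 m, so the new ones sit as deep as the two already loaded. They stand upright and square.
- **Switch:** I pinched the handle across its sides at 100 N and turned it clockwise to an estimated 1.312–1.324 rad; the third click is at 1.309 and the stop at 1.37. The spring torque read about 0.275 N m, within the stated 0.2–0.3 for holding. The last scene picture shows the handle's white end pointing at the red dot.
- **Rest of the bench:** I planned the moves to stay clear of everything else and saw no sign of a knock. I did not measure each item afterwards. The green look-alike was left alone.
- **Small disagreements:**
  - The cell centres and handle position differed by 1–2 mm between measurements.
  - The two ways of working out the dial angle differed by 0.012 rad.
  - The first relay briefly read about 21 N upward and 10 N sideways as it touched down.

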